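# Prop the drying cabinet's door on the third stay hole

## Task

Open the drying cabinet's sprung front door and prop it ajar with its stay: lift the flat steel bar on the cabinet's roof by its ball knob and drop its third hole, counted from the bar's pivot on the door, over the peg on the roof until the bar lies fully down on the peg's collar; then let go. Feel for the hole gently, without forcing the bar against the peg, and leave everything standing around where it is.

Things in the scene. Friction and masses are not known exactly. Their poses are not given: they have to be found in the camera images.
- cabinet: white benchtop cabinet, 250 deep x 320 wide x 160 mm tall, fixed. Origin on the bench below the door's vertical hinge axis, at the left end of the front; x runs to the cabinet's back, y to its left, z up; it spans x 0 to 250, y -300 to +20 mm. The door covers y -2 to -198 mm of the front, a control box the rest; the roof is flat at z = 160 mm
- door (a joint): door angle q in rad: 0 shut (the start), grows as it swings out to the cabinet's -x, limit 1.25; about 0.76 with the third hole over the slot plate's centre. In the cabinet's frame the stay's pivot lies at (-0.006 cos q - 0.120 sin q, 0.006 sin q - 0.120 cos q) m. A spring pulls it shut: 0.18 N m at 0, 0.28 N m at 0.8 rad
- stay_pivot (a point): the stay's pivot on top of the door, at the height of the bar's underside when level (172 mm above the bench); the bar swings about the vertical through it and tips up about it
- stay_swing (a joint): swing of the bar about the vertical pivot in rad, relative to the door: in the cabinet's frame the bar, seen from above, points from pivot to knob along yaw = stay_swing - 0.72 - door (yaw 0 = cabinet's +x, positive anticlockwise). Swings freely between -0.9 and 1.3
- stay_lift (a joint): how far the bar is tipped up about its pivot, rad: 0 level, the height at which it lies on the peg's collar; limit 0.35. It falls under its own weight (bar about 0.16 kg) to -0.012 when nothing is below; about 0.11 when it rides on the peg's tip next to the third hole
- stay: the stay: flat steel bar 230 mm long, 22 wide, 5 thick, captive on the door's pivot. Origin at the pivot on the bar's underside, x along the bar to the knob, z up. It slides easily on the peg (friction about 0.2). Four round holes of 10 mm through it on its centre line at x = 100, 128, 156 and 184 mm
- stay_hole1 (a point): centre of the hole nearest the pivot, on the bar's underside
- stay_hole2 (a point): centre of the second hole, on the bar's underside
- stay_hole3 (a point): centre of the third hole from the pivot (x = 156 mm on the bar), on the bar's underside: the one to use; axes as the bar's
- stay_hole4 (a point): centre of the fourth hole, on the bar's underside
- stay_knob (a point): centre of the bar's black ball knob, 22 mm in diameter, on an 8 mm stem, at x = 215 mm on the bar and 37 mm above the bar's underside
- bracket: aluminium slot plate 56 x 30 x 3 mm on the roof carrying the steel peg. Origin: plate centre at roof level; x along the slot, also the way the bar must lie, pivot to knob, within 2 degrees; z up. The peg stands at y = 0, clamped somewhere from x = -7 to +7 mm (not measured). Peg: 20 mm collar up to 12 mm above the roof, then an 8 mm pin whose rounded tip is 30 mm above the roof
- white_jar: white screw-top jar, 52 mm across, 60 mm tall, standing on the cabinet's roof near its back corner; origin at the centre of its underside; bystander
- tip_box: closed grey box 90 x 55 x 40 mm on the cabinet's roof above the hinge end; origin at the centre of its underside; bystander
- beaker: glass beaker 60 mm across, 70 mm tall, on the bench right of the cabinet, near its front; origin at the centre of its underside; bystander
- amber_bottle: amber bottle 72 mm across, 160 mm tall, on the bench left of the cabinet; origin at the centre of its underside; bystander
- white_bottle: white bottle 64 mm across, 150 mm tall, on the bench left of the cabinet; origin at the centre of its underside; bystander
- vial_rack: white rack 100 x 70 mm of black-capped vials, 52 mm tall, on the bench right of the cabinet; origin at the centre of its underside; bystander
- wash_jar: clear jar with a lid, 60 mm across, 80 mm tall, on the bench right of the cabinet; origin at the centre of its underside; bystander

How it is judged:
On the way:
1. the door is opened past 0.5 rad (value of joint door above 0.5 rad), for 0.2 s.
At the end, for the whole second after the job is handed in: The bar lies level on the peg's collar (lifted less than 0.02 rad) with its third hole over the peg (hole centre within 10.5 mm along and 6 mm across the slot plate's centre, which only the peg in that hole allows), and the door stands still, propped open (value of joint stay_lift between -0.011 and 0.02 rad and x of bracket in the frame of stay_hole3 between -0.0105 and 0.0105 m and y of bracket in the frame of stay_hole3 between -0.006 and 0.006 m and value of joint door above 0.5 rad and velocity of joint door between -0.05 and 0.05 rad/s); the robot touches nothing.
It fails at once if the bar and the peg or its bracket press on each other with more than 20 N (contact force between stay and bracket above 20 N).
It fails at once if a bystander is moved by more than 20 mm (distance of any of white_jar, tip_box, beaker, amber_bottle, white_bottle, vial_rack, wash_jar from where it was at the start of the episode above 0.02 m).
It also fails if it takes over 70 s, if anything falls off the work surface, if the arm or the gripper's body presses on something with over 40 N, if the wrist force passes 120 N, or if a joint passes its speed limit or range.

## Robot

A 6-joint arm with a two-finger parallel gripper is mounted at the origin on the work surface. World frame = base frame: x ahead of the robot, y to its left, z up, the work surface at z = 0. Lengths are in m, angles in rad, forces in N, time in s.
With the tool pointing down it reaches from about 0.3 to 0.825 m from the base axis. Payload 5.4 kg.
Tool frame: the origin (TCP) lies at the very end of the fingers, on their centre line; the grasp point (between the pads) lies 19 mm behind it; z points along the fingers, y is the line along which they close (so a half turn about z gives the same grasp; the last joint's range is limited). The gripper opens to 92 mm and grips with 3 to 60 N. Pads are 20 mm wide; open, the fingers measure 128 mm over their backs; the gripper's body (75 mm by 189 mm) begins 69 mm behind the grasp point.
Start: joints at [-1.444, 0.158, 1.597, -0, 1.386, -0.21], TCP at [0.19, -0.543, 0.215] pointing down, gripper open.
Joint ranges: [-2.91, 2.91], [-0.94, 2.29], [0.18, 2.7], [-1.29, 4.43], [0.17, 2.64], [-3, 3]. Speed limits (rad/s): [2.57, 2.57, 3.14, 3.14, 3.14, 3.14].

## Interface

Orientations are given as a 3x3 rotation matrix whose columns are the frame's x, y, z axes.
In Python, from plant import ctrl gives the robot as it stands. The module is installed in compiled form; this text tells all that it offers.
- The arm moves only by the tool carry_out, never from a script. Its argument "motion" is one flat list of numbers, 5 for each row, row after row: the closure in counts, from 0 (fully open) to 255 (shut), then the shift along the tool's x, y, z in mm, then the turn about the tool's z in degrees. A call has 1 to 12 rows; each row is the pose to reach, as a shift and turn from the pose commanded when the call began, along the tool's axes at that moment; what a row does not reach only later rows make up. A row lasts 1/12 s, in which the tool goes at most 41.7 mm and 7.16 degrees, less where a joint would pass 70% of its speed; a pose out of reach is approached as far as the arm can. A call with a gripper value outside its range is refused whole. The fingers move at their own pace and stop on an object; "newtons" is the grip in N (left out, the last holds). Time passes only in rows, so rows that repeat a pose let the fingers close. It gives the time, the measured TCP pose, the force, the opening and the grip force at its end, in the units of the state.
- ctrl.observe(): the state, without advancing time (a new reading comes with each control period).
- ctrl.read_camera(name): name is "side" or "top" or "wrist"; returns a dict with "frame" (420x560x3 uint8, red, green, blue), "z_map" (420x560 float32, m along the optical axis (not along the pixel's ray), 0 where there is no reading), "intrinsics" (3x3 intrinsics, pixels), "R" (3x3) and "t" (3): a world point X has camera coordinates R X + t. Camera axes: x right, y down, z forward; pixel columns grow to the right and rows downward; lengths in m; the calibration is good to about 2 mm. A picture is of the moment at which its call begins.
- ctrl.finish_job(): hands the job in; it is judged then, once.
The state is a dict: "time": time; "q": joint angles; "qvel": joint speeds; "joint_efforts": joint torques, N m; "ee_pos": TCP position; "tool_rot": TCP orientation; "contact_force": force on the tool from outside, world axes, zero at the start; "moment": the same for the moment, N m; "opening": finger opening in m; "grip_force": force on a finger pad.
Only numpy, scipy, OpenCV 4.12 (cv2) and the standard library are available. Lean on these libraries where they do the work, as an engineer would, in place of code of your own. Each camera call takes 0.05 s, during which the arm holds its last target. There are 200 camera calls.

## Working session

There is one attempt and no reset: what is moved stays moved. The work goes in short steps, Python scripts to look and compute and a tool call to move; the robot and the scene stay as the last step left them, time stands still between calls to the robot, and variables do not carry over. Pictures are saved under pics/ and viewed, at most 10 in all, crops included, and the job is handed in when it is done.

Besides the shell and the picture viewer there is one more tool, called in YAML: its name, and indented under it one key for each argument. carry_out: Moves the arm, as the interface text tells. Its arguments: {"type":"object","properties":{"motion":{"type":"array","items":{"type":"number"}},"newtons":{"type":"number"}},"required":["motion"]}

```bash
mkdir -p pics; cat > h.py <<'E'
import numpy as np, cv2
from plant import ctrl
def cam(n):
    c=ctrl.read_camera(n); return c
def save(c,f): cv2.imwrite('pics/'+f,c['frame'][:,:,::-1])
def pts(c):
    K=np.array(c['intrinsics']);z=c['z_map'];v,u=np.mgrid[0:z.shape[0],0:z.shape[1]]
    P=np.stack([(u-K[0,2])/K[0,0]*z,(v-K[1,2])/K[1,1]*z,z],-1)
    return (P-np.array(c['t']))@np.array(c['R'])
def ray(c,u,v,h):
    K=np.array(c['intrinsics']);R=np.array(c['R']);t=np.array(c['t'])
    o=-R.T@t; d=R.T@np.linalg.inv(K)@[u,v,1]; return o+d*(h-o[2])/d[2]
E
python3 - <<'E'
from h import *
a=cam('top');b=cam('side')
for c,n in((a,'top'),(b,'side')):
    np.savez(n+'.npz',**c); print(n,-np.array(c['R']).T@c['t'],c['R'][2])
cv2.imwrite('pics/top.png',a['frame'][:,:,::-1]);save(b,'side.png')
s=ctrl.observe();print(s['time'],s['ee_pos'],s['tool_rot'],s['opening'])
E
```

```text
top [0.47664969 0.02529527 0.96609025] [ 0.05895005  0.02386774 -0.99797556]
side [0.28234235 0.61257248 0.86925455] [ 0.25142153 -0.59995251 -0.7595026 ]
0.1 [ 0.18992537 -0.54211157  0.21369203] [[ 9.43807207e-01  3.30496444e-01 -2.38703097e-04]
 [ 3.30496349e-01 -9.43805687e-01  1.72872375e-03]
 [ 3.46047709e-04 -1.71047243e-03 -9.99998477e-01]] 0.0920579945948544
```

View pics/top.png

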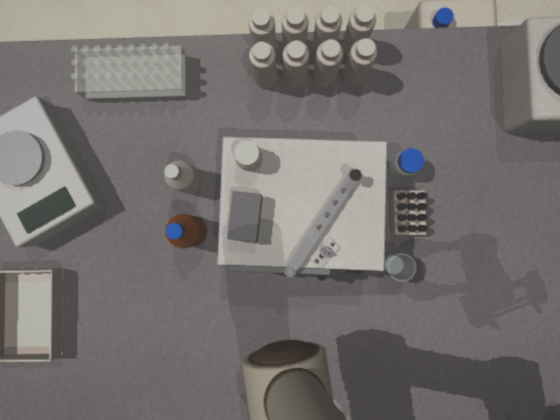

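View pics/side.png

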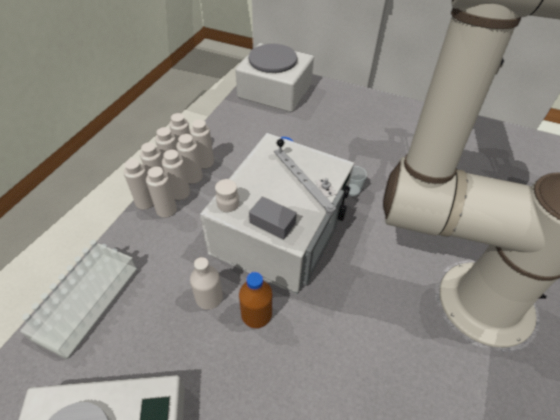

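The top view shows the roof at about (220,138)-(386,270), the knob at (356,175), the pivot end at (292,270) and the slot plate with its peg at (326,252). The beaker is at (400,267) and the grey tip box at (244,215).

```bash
cat > m.py <<'E'
from h import *
a=dict(np.load('top.npz'));P=pts(a);f=a['frame'].astype(int)
H=P[...,2]
m=((abs(H-.16)<.006)&(P[...,0]>.3)&(P[...,0]<.8)&(abs(P[...,1])<.3)).astype(np.uint8)
m=cv2.morphologyEx(m,cv2.MORPH_OPEN,np.ones((3,3)))
n,l,s,_=cv2.connectedComponentsWithStats(m);i=1+s[1:,4].argmax()
q=P[l==i];print('roofz',np.median(q[:,2]))
r=cv2.minAreaRect((q[:,:2]*1000).astype(np.float32));print(r,cv2.boxPoints(r))
# knob
v,u=np.mgrid[0:420,0:560]
k=(f.sum(2)<150)&(abs(u-356)<15)&(abs(v-175)<15);print('knob px',u[k].mean(),v[k].mean(),k.sum(),ray(a,u[k].mean(),v[k].mean(),.209),np.percentile(H[k],[10,50,90]))
for uv in((326,252),(292,270),(400,267),(244,215),(247,154)):
    print(uv,P[uv[1],uv[0]],ray(a,*uv,.172))
c=a['frame'][160:285,270:400,::-1]
cv2.imwrite('pics/crop.png',cv2.resize(c,None,fx=6,fy=4.8 if 0 else 6*.8*1,interpolation=cv2.INTER_CUBIC))
b=dict(np.load('side.npz'));g=b['frame'].astype(int)
k=(g.sum(2)<120)&(abs(u-280)<10)&(abs(v-143)<10)
uu,vv=u[k].mean(),v[k].mean();print('side knob',uu,vv,ray(b,uu,vv,.209))
E
python3 m.py
```

```text
roofz 0.1611870443714819
((523.7433471679688, -3.3425140380859375), (320.88995361328125, 262.42132568359375), 86.75537872314453) [[ 383.662   -156.1039 ]
 [ 645.6626  -170.95671]
 [ 663.8247   149.41887]
 [ 401.8241   164.27168]]m.py:11: RuntimeWarning: Mean of empty slice.
  k=(f.sum(2)<150)&(abs(u-356)<15)&(abs(v-175)<15);print('knob px',u[k].mean(),v[k].mean(),k.sum(),ray(a,u[k].mean(),v[k].mean(),.209),np.percentile(H[k],[10,50,90]))
  ret = ret.dtype.type(ret / rcount)
Traceback (most recent call last):
  File "m.py", line 11, in <module>
    k=(f.sum(2)<150)&(abs(u-356)<15)&(abs(v-175)<15);print('knob px',u[k].mean(),v[k].mean(),k.sum(),ray(a,u[k].mean(),v[k].mean(),.209),np.percentile(H[k],[10,50,90]))
                                                                                                                                         ~~~~~~~~~~~~~^^^^^^^^^^^^^^^^^
IndexError: index -1 is out of bounds for axis 0 with size 0
```

```bash
sed -i 's/<150)/<210)/; s/<120)/<200)/' m.py; python3 m.py
```

```text
roofz 0.1611870443714819
((523.7433471679688, -3.3425140380859375), (320.88995361328125, 262.42132568359375), 86.75537872314453) [[ 383.662   -156.1039 ]
 [ 645.6626  -170.95671]
 [ 663.8247   149.41887]
 [ 401.8241   164.27168]]
knob px 355.20238095238096 174.61904761904762 84 [ 0.57622362 -0.10097328  0.209     ] [0.21256807 0.21549057 0.21779   ]
(326, 252) [ 0.43534494 -0.04579777  0.18971195] [ 0.43440263 -0.04741965  0.172     ]
(292, 270) [0.4021527  0.01794912 0.17855867] [0.40153228 0.01788794 0.172     ]
(400, 267) [ 0.38825912 -0.23083073  0.00370948] [ 0.40371588 -0.18604225  0.172     ]
(244, 215) [0.50684359 0.10493233 0.19914542] [0.50791228 0.10775102 0.172     ]
(247, 154) [0.61659524 0.09550091 0.22185975] [0.6259709  0.10020434 0.172     ]
side knob 280.1034482758621 142.41379310344828 [ 0.57482222 -0.09680827  0.209     ]
```

View pics/crop.png

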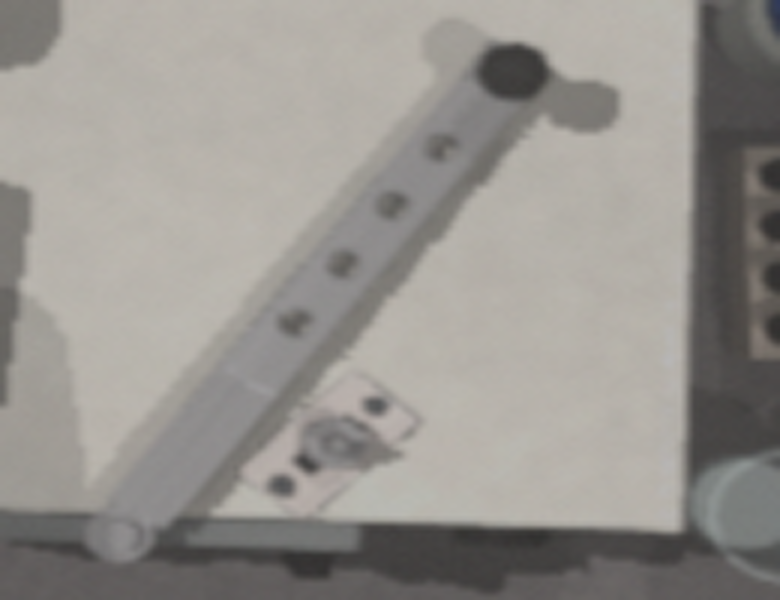

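The zoomed crop shows the pivot at top-view pixel about (290,271), the holes from (319,227) to (343.5,190), the slot plate's screws at (332.5,244.4) and (317,261.3), and the peg's tip near (326.7,251.7). The bar lies left of the peg.

```bash
python3 - <<'E'
from h import *
a=dict(np.load('top.npz'))
C=lambda x,y,h:(ray(a,270+x/6,160+y/4.8,h)*1000).round(1)
for n,x,y,h in(('pivot',118,535,.178),('h1',293,322,.177),('h2',343,264,.177),('h3',392,204,.177),('h4',440,147,.177),('knob',513,72,.209),
 ('s1',375,405,.164),('s2',282,486,.164),('cR',425,425,.163),('cT',352,370,.163),('cB',302,515,.163),('cL',243,475,.163),('peg',342,440,.19),('rBR',683,531,.16),('rTR',697,0,.16)):
    print(n,C(x,y,h))
E
```

```text
pivot [399.4  22.4 178. ]
h1 [481.9 -34.6 177. ]
h2 [504.5 -51.  177. ]
h3 [528.  -67.1 177. ]
h4 [550.3 -82.9 177. ]
knob [ 575.5 -101.5  209. ]
s1 [448.3 -61.  164. ]
s2 [416.6 -30.5 164. ]
cR [440.  -76.8 163. ]
cT [462.4 -54.1 163. ]
cB [404.9 -36.6 163. ]
cL [421.1 -18.2 163. ]
peg [435.9 -47.6 190. ]
rBR [ 396.2 -158.2  160. ]
rTR [ 609.9 -170.   160. ]
```

carry_out:
  motion: [0, 0, 0, -40, 0, 0, 20, -10, -86, 7, 0, 60, -34, -86, 14, 0, 95, -54, -86, 21, 0, 130, -74, -86, 28, 0, 165, -94, -86, 35, 0, 200, -114, -86, 42, 0, 235, -134, -86, 49, 0, 270, -154, -86, 54, 0, 305, -174, -86, 54, 0, 340, -194, -86, 54, 0, 375, -213, -86, 54]

```text
time: 1.1
ee_pos: [0.4638, -0.2276, 0.3003]
tool_rot: [[0.822, -0.57, -0.0], [-0.57, -0.822, 0.0], [-0.0, -0.0, -1.0]]
contact_force: [1.8, -1.1, -0.0]
opening: 0.0916
grip_force: 0.0
```

carry_out:
  motion: [0, 4, -35, 0, 0, 0, 8, -70, 0, 0, 0, 12, -105, 0, 0, 0, 15, -135, 0, 0, 0, 17, -155, 0, 0, 0, 17, -155, 0, 0, 0, 17, -155, 0, 0, 0, 17, -155, 0, 0]

```text
time: 1.77
ee_pos: [0.5647, -0.1123, 0.3002]
tool_rot: [[0.822, -0.57, -0.001], [-0.57, -0.822, -0.0], [-0.001, 0.001, -1.0]]
contact_force: [0.1, -0.3, 0.7]
opening: 0.0919
grip_force: 0.0
```

```bash
python3 - <<'E'
from h import *
c=cam('wrist');np.savez('w1.npz',**c);save(c,'w1.png');s=ctrl.observe();print(s['time'],s['ee_pos'],-np.array(c['R']).T@c['t'],c['R'][2])
E
```

```text
1.8167 [ 0.5645948  -0.11261622  0.30037209] [ 0.61886787 -0.15051121  0.46999306] [-0.19541466  0.13478591 -0.97141437]
```

View pics/w1.png

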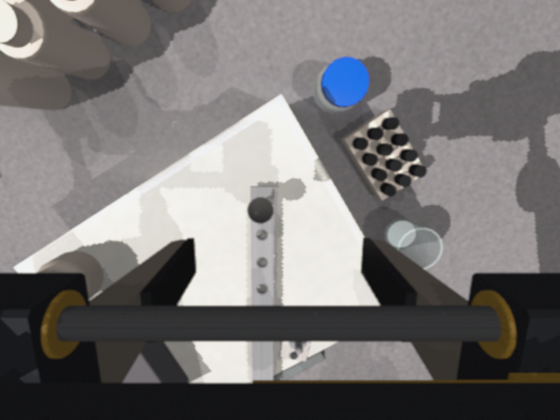

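The wrist view shows the knob at (260,210), the bar running straight down the image at column 262, with holes at rows 235, 262 and 289, and part of the plate at (296,350). The fingers straddle the bar as they should.

```bash
python3 - <<'E'
from h import *
c=dict(np.load('w1.npz'));f=c['frame'].astype(int);v,u=np.mgrid[0:420,0:560]
k=(f.sum(2)<190)&(abs(u-260)<20)&(abs(v-208)<18);uu,vv=(u[k].min()+u[k].max())/2,(v[k].min()+v[k].max())/2
kn=ray(c,uu,vv,.209);print(uu,vv,k.sum(),kn)
for p in((262,235),(262,262),(262,289)):print(ray(c,*p,.177))
s=ctrl.observe();print(s['tool_rot'].T@(kn-s['ee_pos'])*1000 if hasattr(s['tool_rot'],'T') else np.array(s['tool_rot']).T@(kn-np.array(s['ee_pos']))*1000)
E
```

```text
260.5 215.0 177 [ 0.57224323 -0.10064796  0.209     ]
[ 0.54991053 -0.08444892  0.177     ]
[ 0.52776488 -0.0687381   0.177     ]
[ 0.50466943 -0.05235346  0.177     ]
[ -0.49824959 -14.24392519  91.36443026]
```

carry_out:
  motion: [0, 3, -15, 0, 0, 0, 3, -15, 25, 0, 0, 3, -15, 55, 0, 0, 3, -15, 80, 0, 0, 3, -15, 100, 0, 0, 3, -15, 110, 0, 0, 3, -15, 110, 0, 255, 3, -15, 110, 0, 255, 3, -15, 110, 0, 255, 3, -15, 110, 0, 255, 3, -15, 110, 0, 255, 3, -15, 110, 0]
  newtons: 15

```text
time: 2.82
ee_pos: [0.5768, -0.1013, 0.1917]
tool_rot: [[0.822, -0.569, 0.002], [-0.569, -0.822, -0.001], [0.002, -0.0, -1.0]]
contact_force: [0.4, -0.1, 0.3]
opening: 0.0605
grip_force: 0.0
```

carry_out:
  motion: [255, 0, 0, 0, 0, 255, 0, 0, 0, 0, 255, 0, 0, 0, 0, 255, 0, 0, 0, 0]

```text
time: 3.15
ee_pos: [0.5762, -0.1011, 0.1906]
tool_rot: [[0.822, -0.569, -0.0], [-0.569, -0.822, 0.0], [-0.0, -0.0, -1.0]]
contact_force: [0.3, 0.0, -0.4]
opening: 0.0339
grip_force: 0.0
```

carry_out:
  motion: [255, 0, 0, 0, 0, 255, 0, 0, 0, 0, 255, 0, 0, 0, 0, 255, 0, 0, 0, 0]

```text
time: 3.48
ee_pos: [0.5762, -0.1011, 0.1905]
tool_rot: [[0.822, -0.569, -0.0], [-0.569, -0.822, 0.0], [-0.0, 0.0, -1.0]]
contact_force: [-0.5, -0.1, -0.7]
opening: 0.0205
grip_force: 15.0
```

```bash
cat > k.py <<'E'
import numpy as np
O=np.array([413.1,143.6]);th=-.0566
R=np.array([[np.cos(th),-np.sin(th)],[np.sin(th),np.cos(th)]])
def knob(q,yaw,l,L=215,h=37):   # yaw: world; returns world mm of knob centre (h above underside)
    p=O+R@[-6*np.cos(q)-120*np.sin(q),6*np.sin(q)-120*np.cos(q)]
    r=L*np.cos(l)-h*np.sin(l); return np.array([*(p+r*np.array([np.cos(yaw),np.sin(yaw)])),172+L*np.sin(l)+h*np.cos(l)])
if __name__=='__main__':
    C=np.array([432.3,-46.1])
    for along in(0,3.6):
        peg=C+along*np.array([.707,-.707])
        from scipy.optimize import fsolve
        f=lambda s:knob(s[0],s[1],0,156,0)[:2]-peg
        print(along,fsolve(f,[.76,-.78]))
    T=np.array([[.822,-.569],[-.569,-.822]])
    k0=knob(0,-.613,-.01);print(k0)
    for q,y,l in((0,-.613,.2),(.1,-.613,.2),(.2,-.61,.2),(.3,-.61,.2),(.4,-.61,.2),(.5,-.61,.2),(.6,-.61,.2),(.7,-.61,.2),(.76,-.64,.2),(.76,-.785,.2),(.76,-.785,.12),(.76,-.785,0)):
        d=knob(q,y,l)-k0; print(q,y,l,knob(q,y,l).round(1),(T.T@d[:2]).round(1),-d[2].round(1))
E
python3 k.py
```

```text
0 [ 0.74784032 -0.78987066]
3.6 [ 0.71784366 -0.78862368]
[576.46910068 -99.76972244 206.84818585]
0 -0.613 0.2 [566.7 -92.9 251. ] [-12.   -0.1] -44.1
0.1 -0.613 0.2 [554.8 -91.  251. ] [-22.8   5.1] -44.1
0.2 -0.61 0.2 [543.5 -87.4 251. ] [-34.1   8.6] -44.1
0.3 -0.61 0.2 [532.3 -83.3 251. ] [-45.7  11.6] -44.1
0.4 -0.61 0.2 [521.5 -78.  251. ] [-57.6  13.4] -44.1
0.5 -0.61 0.2 [511.3 -71.6 251. ] [-69.6  13.9] -44.1
0.6 -0.61 0.2 [501.8 -64.3 251. ] [-81.6  13.3] -44.1
0.7 -0.61 0.2 [493. -56. 251.] [-93.5  11.5] -44.1
0.76 -0.64 0.2 [484.7 -55.6 251. ] [-100.6   16. ] -44.1
0.76 -0.785 0.2 [465.4 -77.9 251. ] [-103.7   45.3] -44.1
0.76 -0.785 0.12 [469.4 -81.9 234.5] [-98.2  46.3] -27.6
0.76 -0.785 0 [473.6 -86.2 209. ] [-92.3  47.3] -2.2
```

carry_out:
  motion: [255, -1, 0, -6, 0, 255, -3, 0, -13, 0, 255, -5, 0, -21, 0, 255, -8, 0, -30, 0, 255, -10, 0, -38, 0, 255, -12, 0, -44, 0, 255, -12, 0, -44, 0, 255, -12, 0, -44, 0]

```text
time: 4.15
ee_pos: [0.5665, -0.0942, 0.235]
tool_rot: [[0.822, -0.569, 0.001], [-0.569, -0.822, -0.0], [0.001, -0.0, -1.0]]
contact_force: [0.3, -1.5, -1.3]
opening: 0.0208
grip_force: 15.0
```

carry_out:
  motion: [255, -5, 2, 0, 0, 255, -11, 5, 0, 0, 255, -17, 7, 0, 0, 255, -22, 9, 0, 0, 255, -28, 10, 0, 0, 255, -34, 12, 0, 0, 255, -40, 13, 0, 0, 255, -46, 13, 0, 0, 255, -52, 14, 0, 0, 255, -58, 14, 0, 0, 255, -58, 14, 0, 0]

```text
time: 5.07
ee_pos: [0.5096, -0.0718, 0.2344]
tool_rot: [[0.822, -0.569, -0.001], [-0.569, -0.822, 0.001], [-0.002, 0.0, -1.0]]
contact_force: [1.6, -1.7, -1.0]
opening: 0.0207
grip_force: 15.0
```

```bash
python3 - <<'E'
from h import *
c=cam('top');np.savez('t2.npz',**c);x=c['frame'][150:330,250:410,::-1];cv2.imwrite('pics/t2.png',cv2.resize(x,None,fx=3.3,fy=3.3,interpolation=cv2.INTER_CUBIC))
s=ctrl.observe();print(s['time'],s['ee_pos'],s['contact_force'],s['opening'])
E
```

```text
5.1167 [ 0.51002214 -0.07212801  0.23438741] [ 1.06229089 -1.81540709  0.09400252] 0.02064128950110965
```

View pics/t2.png

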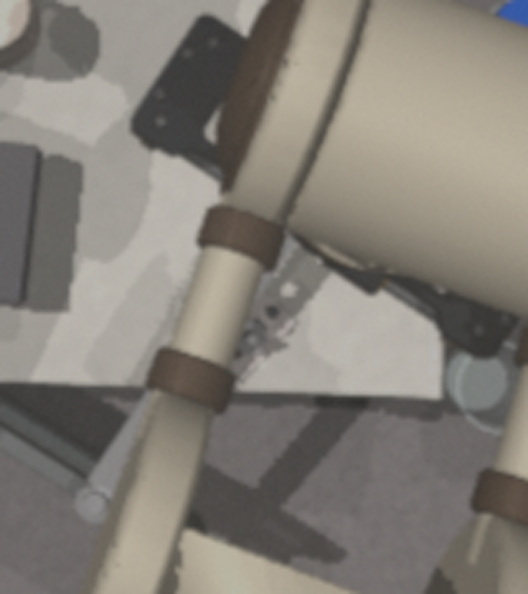

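The top view shows the door open with the pivot end at about pixel (278,302). The bar is under the arm, left of the peg at (329,253), and the bystanders have not moved.

```bash
cat > s.py <<'E'
from k import *; from plant import ctrl; import sys
s=ctrl.observe();T=np.array(s['tool_rot']);p=np.array(s['ee_pos'])*1000+[.3,1.3,16.3]
print(p.round(1),s['contact_force'].round(2) if hasattr(s['contact_force'],'round') else s['contact_force'])
for a in sys.argv[1:]:
    q,y,l=map(float,a.split(','));print(a,(T.T@(knob(q,y,l)-p)).round(1))
E
python3 s.py .6,-.61,.2 .72,-.62,.2 .72,-.68,.2 .72,-.73,.2 .72,-.789,.2 .72,-.789,.15
```

```text
[510.3 -70.8 250.7] [ 1.06 -1.82  0.09]
.6,-.61,.2 [-10.7  -0.5  -0.3]
.72,-.62,.2 [-25.   -0.8  -0.3]
.72,-.68,.2 [-25.5  11.4  -0.3]
.72,-.73,.2 [-26.5  21.5  -0.3]
.72,-.789,.2 [-28.4  33.4  -0.3]
.72,-.789,.15 [-24.7  34.   10. ]
```

carry_out:
  motion: [255, -5, 0, 0, 0, 255, -11, 0, 0, 0, 255, -18, -1, 0, 0, 255, -25, -1, 0, 0, 255, -25, 5, 0, 2, 255, -26, 11, 0, 4, 255, -26, 17, 0, 6, 255, -27, 22, 0, 8, 255, -28, 28, 0, 9, 255, -28, 33, 0, 10, 255, -28, 33, 0, 10, 255, -28, 33, 0, 10]

```text
time: 6.12
ee_pos: [0.4689, -0.0844, 0.2347]
tool_rot: [[0.71, -0.704, 0.0], [-0.704, -0.71, -0.0], [0.0, -0.0, -1.0]]
contact_force: [2.0, -1.2, -0.5]
opening: 0.0208
grip_force: 15.0
```

```bash
python3 s.py .72,-.789,.2 .72,-.789,.14 .72,-.789,.12 .72,-.789,.11 .72,-.789,.09 .72,-.789,0; python3 - <<'E'
from h import *
c=cam('side');np.savez('s3.npz',**c);x=c['frame'][120:280,200:400,::-1];cv2.imwrite('pics/s3.png',cv2.resize(x,None,fx=3.7,fy=3.7,interpolation=cv2.INTER_CUBIC))
E
```

```text
[469.2 -83.1 251. ] [ 1.99 -1.18 -0.53]
.72,-.789,.2 [-1.6  0.2  0. ]
.72,-.789,.14 [ 2.8  0.2 12.3]
.72,-.789,.12 [ 4.1  0.2 16.5]
.72,-.789,.11 [ 4.7  0.2 18.6]
.72,-.789,.09 [ 5.9  0.2 22.8]
.72,-.789,0 [10.1  0.3 42. ]
```

View pics/s3.png

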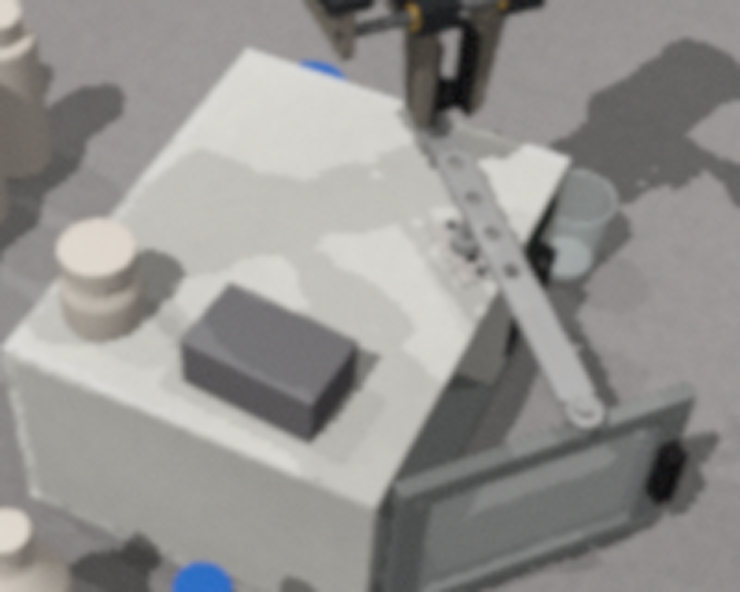

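The side view shows the lifted bar's holes h4 to h1 at crop pixels (456,160), (474,197), (493,232) and (513,270), with the pivot at (585,410) and the peg near (463,235). The tip box and jar are untouched.

```bash
python3 - <<'E'
from h import *
c=dict(np.load('s3.npz'))
C=lambda x,y,h:(ray(c,200+x/3.7,120+y/3.7,h)*1000).round(1)
for i,(x,y,r) in enumerate(((585,410,0),(513,270,100),(493,232,128),(474,197,156),(456,160,184))): print(C(x,y,.172+r/1000*np.sin(.2)+.005))
x=c['frame'][170:205,310:350,::-1];cv2.imwrite('pics/s3z.png',cv2.resize(x,None,fx=16,fy=16,interpolation=cv2.INTER_CUBIC))
E
```

```text
[324.7  61.7 177. ]
[393.1  -7.  196.9]
[413.2 -26.8 202.4]
[432.4 -45.2 208. ]
[452.2 -66.2 213.6]
```

View pics/s3z.png

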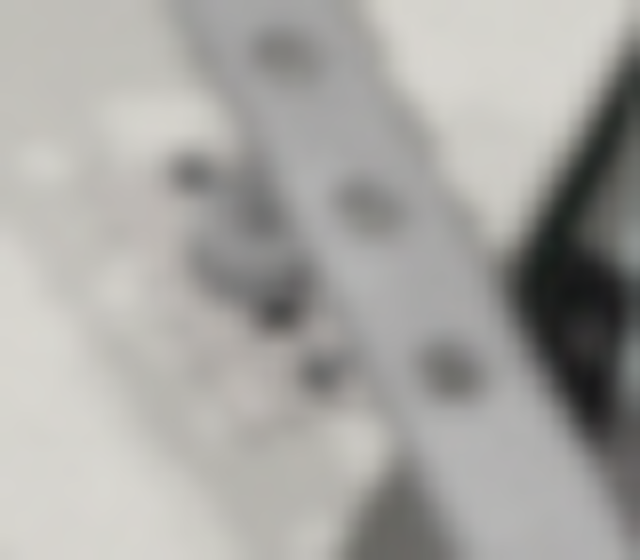

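The zoom shows the plate's screws at (190,172) and (320,372), the collar near (250,248), and the pin partly behind the bar. I'll take the peg from the first, unobstructed side picture.

```bash
python3 - <<'E'
from h import *
c=dict(np.load('side.npz'))
x=c['frame'][170:205,310:350,::-1];cv2.imwrite('pics/s0z.png',cv2.resize(x,None,fx=16,fy=16,interpolation=cv2.INTER_CUBIC))
C=lambda x,y,h:(ray(c,310-.5+x/16,170-.5+y/16,h)*1000).round(1)
print(C(190,172,.164),C(320,372,.164),C(250,248,.172))
E
```

```text
[449.4 -59.6 164. ] [418.3 -29.  164. ] [434.2 -41.  172. ]
```

View pics/s0z.png

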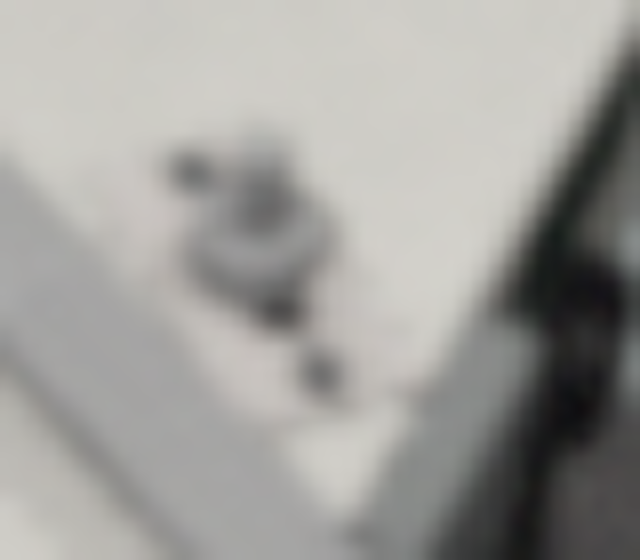

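The first side picture shows the whole peg: tip at zoom pixel (270,138), pin base and collar centre near (262,211), and screws at (190,172) and (320,372).

```bash
python3 - <<'E'
from h import *
c=dict(np.load('side.npz'))
C=lambda x,y,h:(ray(c,310-.5+x/16,170-.5+y/16,h)*1000)
m=(C(190,172,.164)+C(320,372,.164))/2;d=np.array([.708,-.706])
for p in(C(270,138,.19),C(262,211,.172)): print(p.round(1),'along',((p-m)[:2]@d).round(1),'across',((p-m)[:2]@[.706,.708]).round(1))
print(m)
s=dict(np.load('s3.npz'));S=lambda x,y,h:(ray(s,200-.5+x/3.7,120-.5+y/3.7,h)*1000)
L=.2
z=lambda r,k=.005:.172+r*np.sin(L)+k*np.cos(L)
P=[S(x,y,z(r)) for x,y,r in((513,270,.1),(493,232,.128),(474,197,.156),(456,160,.184))];print(np.array(P).round(1))
E
python3 s.py .72,-.789,.2
```

```text
[434.9 -46.2 190. ] along 2.0 across -0.6
[435.1 -48.8 172. ] along 4.0 across -2.3
[433.89160299 -44.33416382 164.        ]
[[394.6  -8.  196.8]
 [414.7 -28.  202.3]
 [434.  -46.4 207.9]
 [453.9 -67.4 213.5]]
[469.4 -82.9 251. ] [ 1.08 -1.19  0.14]
.72,-.789,.2 [-1.5  0.4  0.1]
```

carry_out:
  motion: [255, -0.5, 0, 4, 0, 255, 0, 0, 7, 0, 255, 1, 0, 10, 0, 255, 1.5, 0, 12, 0, 255, 2, 0, 14, 0, 255, 2.5, 0, 15, 0, 255, 2.5, 0, 15, 0, 255, 2.5, 0, 15, 0, 255, 2.5, 0, 15, 0]
  newtons: 8

```text
time: 6.92
ee_pos: [0.4707, -0.0857, 0.2196]
tool_rot: [[0.711, -0.703, -0.0], [-0.703, -0.711, 0.0], [-0.0, -0.0, -1.0]]
contact_force: [1.3, -1.4, 0.3]
opening: 0.0211
grip_force: 8.0
```

```bash
python3 s.py .72,-.789,.12 .72,-.789,.11; python3 - <<'E'
from h import *
c=cam('side');np.savez('s4.npz',**c);x=c['frame'][150:210,290:370,::-1];cv2.imwrite('pics/s4.png',cv2.resize(x,None,fx=9,fy=9,interpolation=cv2.INTER_CUBIC))
E
```

```text
[471.  -84.4 235.9] [ 1.35 -1.38  0.33]
.72,-.789,.12 [1.9 0.6 1.5]
.72,-.789,.11 [2.6 0.6 3.6]
```

View pics/s4.png

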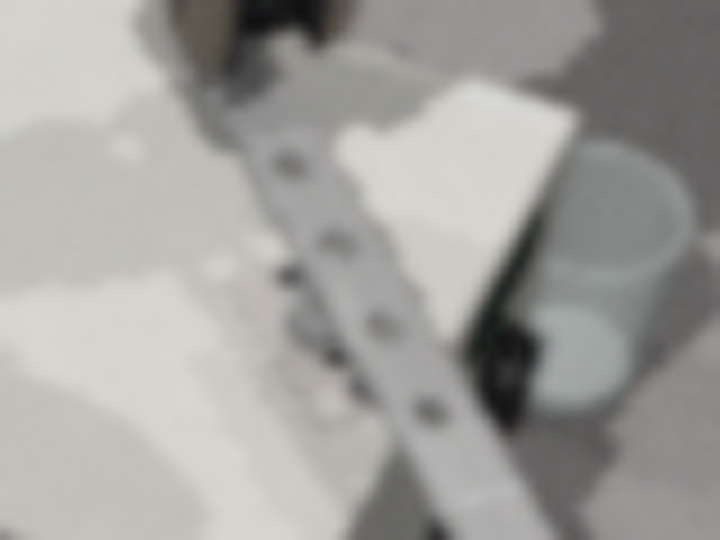

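h3 sits at zoom pixel (337,241), which is picture pixel (326.9,176.3). Raising the peg tip's pixel to the bar's height gives (326.6,176.4), so the hole is over the peg to about a millimetre. I'll go down gently.

carry_out:
  motion: [255, 0.2, 0, 1, 0, 255, 0.5, 0, 2, 0, 255, 0.8, 0, 3, 0, 255, 1, 0, 4, 0, 255, 1, 0, 4, 0, 255, 1, 0, 4, 0]
  newtons: 6

```text
time: 7.47
ee_pos: [0.4714, -0.0862, 0.2155]
tool_rot: [[0.711, -0.703, 0.0], [-0.703, -0.711, 0.0], [-0.0, -0.0, -1.0]]
contact_force: [1.9, -0.8, -0.3]
opening: 0.0213
grip_force: 6.0
```

carry_out:
  motion: [255, 0.2, 0, 0.7, 0, 255, 0.5, 0, 1.4, 0, 255, 0.7, 0, 2, 0, 255, 0.7, 0, 2, 0, 255, 0.7, 0, 2, 0]

```text
time: 7.88
ee_pos: [0.472, -0.0866, 0.2134]
tool_rot: [[0.711, -0.703, 0.0], [-0.703, -0.711, 0.001], [-0.001, -0.001, -1.0]]
contact_force: [3.4, 1.8, -0.9]
opening: 0.0215
grip_force: 6.0
```

carry_out:
  motion: [255, 0, -0.5, 0, 0, 255, 0, -1, 0, 0, 255, 0, -1, 0, 0, 255, 0, -1, 0, 0]

```text
time: 8.22
ee_pos: [0.4724, -0.0864, 0.2135]
tool_rot: [[0.711, -0.703, -0.001], [-0.703, -0.711, -0.0], [-0.0, 0.001, -1.0]]
contact_force: [1.2, 0.6, -0.9]
opening: 0.0212
grip_force: 6.0
```

carry_out:
  motion: [255, 0.2, 0, 0.7, 0, 255, 0.4, 0, 1.4, 0, 255, 0.6, 0, 2, 0, 255, 0.6, 0, 2, 0, 255, 0.6, 0, 2, 0]

```text
time: 8.63
ee_pos: [0.473, -0.0866, 0.2115]
tool_rot: [[0.711, -0.703, -0.0], [-0.703, -0.711, 0.0], [-0.0, 0.0, -1.0]]
contact_force: [1.7, 0.2, -1.0]
opening: 0.0213
grip_force: 6.0
```

carry_out:
  motion: [255, 0, -0.5, 0.7, 0, 255, 0.2, -0.5, 1.4, 0, 255, 0.4, -0.5, 2.2, 0, 255, 0.5, -0.5, 3, 0, 255, 0.5, -0.5, 3, 0, 255, 0.5, -0.5, 3, 0]

```text
time: 9.13
ee_pos: [0.4737, -0.0868, 0.2086]
tool_rot: [[0.711, -0.703, -0.0], [-0.703, -0.711, -0.0], [0.0, 0.0, -1.0]]
contact_force: [1.2, -0.7, 0.1]
opening: 0.0212
grip_force: 6.0
```

carry_out:
  motion: [255, 0.1, 0, 0.7, 0, 255, 0.3, 0, 1.4, 0, 255, 0.4, 0, 2.2, 0, 255, 0.6, 0, 3, 0, 255, 0.6, 0, 3, 0]

```text
time: 9.55
ee_pos: [0.4741, -0.0871, 0.2054]
tool_rot: [[0.711, -0.703, -0.0], [-0.703, -0.711, -0.0], [-0.0, 0.0, -1.0]]
contact_force: [1.2, -0.7, -1.0]
opening: 0.0214
grip_force: 6.0
```

carry_out:
  motion: [255, 0.2, 0, 1, 0, 255, 0.4, 0, 2, 0, 255, 0.6, 0, 3, 0, 255, 0.7, 0, 4, 0, 255, 0.9, 0, 5, 0, 255, 1.1, 0, 6, 0, 255, 1.1, 0, 6, 0, 255, 1.1, 0, 6, 0]

```text
time: 10.22
ee_pos: [0.4749, -0.0878, 0.1995]
tool_rot: [[0.711, -0.703, -0.0], [-0.703, -0.711, 0.0], [-0.0, 0.0, -1.0]]
contact_force: [0.9, -1.0, -1.3]
opening: 0.021
grip_force: 6.0
```

carry_out:
  motion: [255, 0.2, 0, 1, 0, 255, 0.3, 0, 2, 0, 255, 0.5, 0, 3, 0, 255, 0.6, 0, 4, 0, 255, 0.6, 0, 4, 0]

```text
time: 10.63
ee_pos: [0.4754, -0.0883, 0.1955]
tool_rot: [[0.711, -0.703, -0.0], [-0.703, -0.711, 0.0], [-0.0, 0.0, -1.0]]
contact_force: [1.4, -0.5, -0.5]
opening: 0.0213
grip_force: 6.0
```

carry_out:
  motion: [255, 0.1, 0, 0.6, 0, 255, 0.2, 0, 1.2, 0, 255, 0.3, 0, 1.8, 0, 255, 0.4, 0, 2.4, 0, 255, 0.4, 0, 2.4, 0, 255, 0.4, 0, 2.4, 0]
  newtons: 3

```text
time: 11.13
ee_pos: [0.4757, -0.0885, 0.1933]
tool_rot: [[0.711, -0.703, 0.0], [-0.703, -0.711, -0.0], [0.0, -0.0, -1.0]]
contact_force: [-0.4, 0.1, 2.4]
opening: 0.0213
grip_force: 3.0
```

```bash
python3 - <<'E'
from h import *
c=cam('side');np.savez('s5.npz',**c);x=c['frame'][130:240,280:390,::-1];cv2.imwrite('pics/s5.png',cv2.resize(x,None,fx=5.4,fy=5.4,interpolation=cv2.INTER_CUBIC))
E
```

```text
(no output)
```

View pics/s5.png

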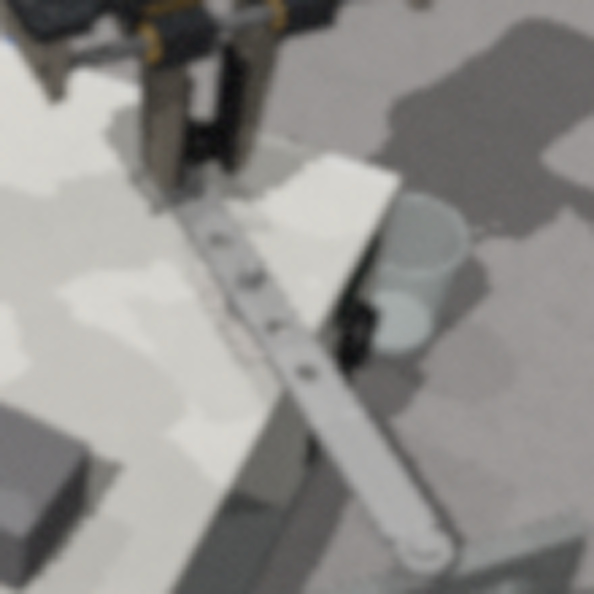

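The peg's dark tip shows in the third hole at crop (253,277), and the bar lies flat. The upward force is 2.4 N, so it has met the collar. Next is the release.

carry_out:
  motion: [150, 0, 0, 0, 0, 100, 0, 0, 0, 0, 0, 0, 0, 0, 0, 0, 0, 0, 0, 0, 0, 0, 0, 0, 0, 0, 0, 0, 0, 0, 0, 0, 0, 0, 0, 0, 0, 0, 0, 0, 0, 0, 0, 0, 0, 0, 0, 0, 0, 0]

```text
time: 12.02
ee_pos: [0.4756, -0.0885, 0.1932]
tool_rot: [[0.711, -0.703, -0.0], [-0.703, -0.711, 0.0], [-0.0, 0.0, -1.0]]
contact_force: [-0.0, -0.1, -0.2]
opening: 0.0859
grip_force: 0.0
```

carry_out:
  motion: [0, 0, 0, -15, 0, 0, 0, 0, -35, 0, 0, 0, 0, -60, 0, 0, 0, 0, -85, 0, 0, 0, 0, -110, 0, 0, 0, 0, -110, 0, 0, 0, 0, -110, 0, 0, 0, 0, -110, 0]

```text
time: 12.68
ee_pos: [0.4753, -0.0884, 0.3022]
tool_rot: [[0.711, -0.703, -0.001], [-0.703, -0.711, 0.001], [-0.001, 0.0, -1.0]]
contact_force: [0.2, 0.3, -0.5]
opening: 0.0917
grip_force: 0.0
```

```bash
python3 - <<'E'
from h import *
c=cam('side');np.savez('s6.npz',**c);x=c['frame'][130:240,280:390,::-1];cv2.imwrite('pics/s6.png',cv2.resize(x,None,fx=5.4,fy=5.4,interpolation=cv2.INTER_CUBIC))
s=ctrl.observe();print(s['time'],s['contact_force'],s['opening'],s['ee_pos'])
d=dict(np.load('s5.npz'));print(np.abs(c['frame'][175:235,315:362].astype(int)-d['frame'][175:235,315:362]).mean())
E
```

```text
12.7333 [ 0.54662668 -0.72662553 -0.65949631] 0.09198373146316549 [ 0.47500802 -0.08823969  0.30164562]
4.053073286052009
```

View pics/s6.png

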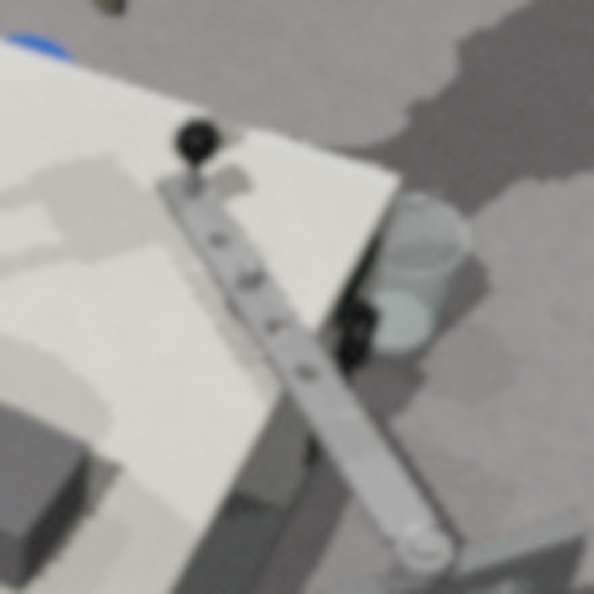

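With the fingers clear, the holes counted from the pivot are at (308,372), (278,327), (252,278) with the peg in it, and (220,238). The bar and door have stayed put, so I'm handing in.

```bash
python3 -c "
from h import *
print(ctrl.finish_job())"
```

```text
the job is handed in; nothing more can be done
None
```

The door is propped open with the stay's third hole down over the peg, the bar looked flat on the collar, the gripper is clear and the job was handed in at about 12.7 s; no verdict came back, and I viewed 11 pictures, one more than the 10 allowed.

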